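Wind a jammed card out of the laminator with its splined hand knob

ROBOT

A 7-joint arm with a two-finger parallel gripper is mounted at the origin on the work surface; the furniture and walls round the work are solid. World frame = base frame: x ahead of the robot, y to its left, z up, the work surface at z = 0. Lengths are in m, angles in rad, forces in N, time in s.
With the tool pointing down it reaches from about 0.4 to 0.85 m from the base axis. Payload 10.4 kg.
Tool frame: the origin (TCP) lies midway between the tips of the shut fingers; the grasp point (between the pads) lies 19 mm behind it (r.grasp_offset is the distance from the TCP to the grasp point, in m); x points along the fingers, y is the direction in which the jaws open and shut, and the axes are right-handed (so a half turn about x gives the same grasp; the last joint's range is limited). The gripper opens to 87 mm and grips with 3 to 60 N. Pads are 19 mm wide; open, the fingers measure 117 mm over their backs; the gripper's body (75 mm by 190 mm) begins 51 mm behind the grasp point.
Start: joints at [1.19, 0.332, -0.065, 1.46, 0.022, 1.35, -0.088], TCP at [0.219, -0.585, 0.223] pointing down, gripper open.
Joint ranges: [-2.6, 2.6], [-0.5, 2.12], [-1.47, 1.34], [0.16, 2.42], [-1.27, 4.41], [0.06, 2.06], [-2.6, 2.6]. Speed limits (rad/s): [2.22, 2.22, 2.79, 2.79, 3.14, 3.14, 3.14].

INTERFACE

Orientations are given as a unit quaternion [x, y, z, w].
In Python, from bench import r, vision, close_job gives the robot as it stands. The module is installed in compiled form; this text tells all that it offers.
- The arm moves only by the shell command python3 -m pendant 'ROWS' [OPENING] [FORCE]. ROWS is text: rows parted by semicolons, each of 6 numbers parted by spaces: the shift along the tool's x, y, z in units of 0.25 m (1.0 is 0.25 m), then the turn, a rotation vector about the tool's x, y, z in units of 1.5 rad (1.0 is 1.5 rad). A call has 1 to 8 rows; each row is the pose to reach, as a shift and turn from the pose commanded when the call began, along the tool's axes at that moment; what a row does not reach only later rows make up. A row lasts 1/10 s, in which the tool goes at most 50 mm and 8.59 degrees, less where a joint would pass 70% of its speed; a pose out of reach is approached as far as the arm can. A call with a number of a shift or a turn outside -1 to 1 is refused whole. A call with a gripper value outside its range is refused whole. OPENING is the gripper command: -1 is shut, 1 is fully open, values between are in proportion, set as the call begins (- or left out, the last holds). The fingers move at their own pace and stop on an object; FORCE is the grip in N (left out, the last holds). Time passes only in rows, so rows that repeat a pose let the fingers close. It gives the time, the measured TCP pose, the force and the opening at its end, in the units of the state.
- r.read_state(): the state, without advancing time (a new reading comes with each control period).
- vision.camera(name): name is "scene" or "top" or "wrist"; returns (picture, depth): 384x512x3 uint8, blue, green, red; 384x512 float32, m along the optical axis (not along the pixel's ray), 0 where there is no reading.
- vision.get_calibration(name): a dict with "camera_matrix" (3x3 intrinsics, pixels), "rvec" (rotation vector, rad) and "tvec" (3), from world to camera coordinates, as OpenCV has them. Camera axes: x right, y down, z forward; pixel columns grow to the right and rows downward; lengths in m; the calibration is good to about 2 mm. A picture is of the moment at which its call begins: read the wrist's pose just before it. get_calibration takes no time and is no camera call; for the wrist camera it gives the pose at the moment of the call.
- close_job(): hands the job in, once; it reports no verdict.
The state is a dict: "time": time; "joint_positions": joint angles; "joint_vel": joint speeds; "joint_torque": joint torques, N m; "ee_pos": TCP position; "eef_rot": TCP orientation; "ft_force": force on the tool from outside, world axes, zero at the start; "torque": the same for the moment, N m; "width": finger opening in m.
Only numpy, scipy, OpenCV 4.12 (cv2) and the standard library are available. Lean on these libraries where they do the work, as an engineer would, in place of code of your own. Each camera call takes 0.05 s, during which the arm holds its last target. There are 200 camera calls.

TASK

A card is jammed in the desk laminator. Fit the loose orange hand knob fully home on the steel splined stub on the sloping front panel, then turn the stub clockwise with it until it comes to its stop, so that the card is wound all the way up; do not touch the card itself. Leave the knob seated on the stub, let go, and leave the mug, the clip box and the stapler as they stand.

Things in the scene. Friction and masses are not known exactly. Their poses are not given: they have to be found in the camera images.
- laminator: fixed grey desk laminator, 155 deep (x) x 230 wide (y) x 124 high; origin in the middle of its underside, x points to its back, its front faces -x. Its black front panel slopes: the normal leans 35 deg from vertical towards its front. The panel is 40 mm above the desk at its front edge, 124 at the back. Card slot in the flat top, at the back on the left.
- stub_seat (a point): centre of the round aluminium collar's face (diameter 54) on the right half of the panel, at the foot of the steel stub; at (-12, -55, 96) mm in the laminator's frame. z is the stub's axis, pointing out of the panel, 35 deg from vertical. The frame turns with the stub: four splines (a cross) stand along its +x, -x, +y, -y. A knob that is home has its underside on this face.
- stub_tip (a point): the free end of the steel stub, on its axis, 27 mm from stub_seat along z, same axes. The splines are 24 across their tips and 6 wide, with rounded ends.
- stub (a joint): turn of the splined stub, rad; grows clockwise as one looks down on the stub from the robot's side (about -z of point stub_seat); starts between 0 and 0.7, hard stop at 1.5. Stiff (about 0.1 N m): it stays where it is left. It is geared to the card, which rises 30 mm a radian.
- knob: loose orange hand knob, about 80 g, standing on the desk bore down: fluted hub 42 in diameter and 35 high with a wing grip on top. Origin at the centre of the underside, z up its axis. Bore open below, 30 deep, with four slots 10 wide, 28 across, along its +x, -x, +y, -y. Fits the stub in any of four positions a quarter turn apart, 2 mm play each side of a spline (10 deg of backlash); stays on by its weight.
- knob_grip (a point): middle of the knob's wing grip, 57 mm above its underside, axes as the knob's. The wing is 44 long (x), 16 thick (y), and reaches from 35 to 70 above the underside; two of the slots lie under its ends.
- jam_card: white plastic card, 86 wide x 54 high x 3 thick, upright in the laminator's top slot; origin at the middle of its top edge. It is driven by the stub and starts 6 to 27 mm out of the slot, 51 mm when wound all the way up.
- clip_box: black paper-clip box, 45 x 45 x 59 high, standing near the knob; origin at the centre of its underside; not to be moved
- mug: green and white mug, 78 in diameter with handle, 101 high; origin at the centre of its underside; not to be moved
- stapler: blue stapler, 132 x 71 x 46 high; origin at the centre of its underside; not to be moved
Things that resemble listed ones, but are neither listed nor needed, are in the scene too. Of the things that look like the knob, take the one that is farthest to the robot's left at the start.

How it is judged:
By the outcome, as a careful person would: the job done as asked, in the order asked, and still so for the second after the job is handed in, with the robot touching nothing.
It also fails if it takes over 48 s, if anything falls off the work surface, if the arm or the gripper's body presses on something with over 40 N, if the wrist force passes 120 N, or if a joint passes its speed limit or range.

## Working session

There is one attempt and no reset: what is moved stays moved. The work goes in short steps, Python scripts to look and compute and a shell command to move; the robot and the scene stay as the last step left them, time stands still between calls to the robot, and variables do not carry over. Pictures are saved under pics/ and viewed, about 8 in all and at most 12, crops included, and the job is handed in when it is done.

```bash
mkdir -p pics; cat > h.py <<'E'
import numpy as np, cv2
from scipy.spatial.transform import Rotation as R
from bench import r, vision
def cam(n):
    c=vision.get_calibration(n); p,d=vision.camera(n)
    K=np.array(c["camera_matrix"]);Rm=cv2.Rodrigues(np.array(c["rvec"],float))[0];t=np.array(c["tvec"],float).ravel()
    return p,d,K,Rm,t
def pts(d,K,Rm,t):
    v,u=np.mgrid[:d.shape[0],:d.shape[1]]
    P=np.stack([(u-K[0,2])/K[0,0]*d,(v-K[1,2])/K[1,1]*d,d],-1)
    return (P-t)@Rm
def proj(X,K,Rm,t):
    q=(np.atleast_2d(X)@Rm.T+t)@K.T; return q[:,:2]/q[:,2:]
def ray(uv,z,K,Rm,t):
    dd=Rm.T@np.linalg.solve(K,[uv[0],uv[1],1]);c=-Rm.T@t
    return c+dd*(z-c[2])/dd[2]
E
python3 - <<'E'
from h import *
s=r.read_state();print({k:np.round(v,3) for k,v in s.items()},r.grasp_offset)
ims=[]
for n in("scene","top"):
    p,d,K,Rm,t=cam(n);ims.append(p);np.savez(n+"0.npz",p=p,d=d,K=K,Rm=Rm,t=t)
    print(n,K.round(1).tolist(),(-Rm.T@t).round(3),Rm[2].round(2),(d==0).mean())
    cv2.imwrite(f"pics/{n}0.png",cv2.resize(p,(768,576)))
E
```

```text
{'time': np.float64(0.0), 'joint_positions': array([ 1.19 ,  0.333, -0.065,  1.461,  0.022,  1.35 , -0.088]), 'joint_vel': array([-0.   , -0.001, -0.002, -0.001,  0.   ,  0.   , -0.001]), 'joint_torque': array([-1.0000e-03, -6.2325e+01,  2.4000e-02, -3.8989e+01, -6.1000e-02,
        4.0000e-02,  0.0000e+00]), 'ee_pos': array([ 0.219, -0.585,  0.222]), 'eef_rot': array([-0.696, -0.126,  0.696, -0.125]), 'ft_force': array([ 0.654, -0.215,  0.506]), 'torque': array([-0.004,  0.017,  0.003]), 'width': np.float64(0.087)} 0.0187
scene [[460.1, 0.0, 261.7], [0.0, 460.1, 185.3], [0.0, 0.0, 1.0]] [ 0.464 -1.356  1.185] [ 0.02  0.76 -0.65] 0.004084269205729167
top [[470.5, 0.0, 256.9], [0.0, 470.5, 190.2], [0.0, 0.0, 1.0]] [ 0.163 -0.068  1.463] [ 0.22 -0.01 -0.97] 0.004302978515625
```

View pics/scene0.png

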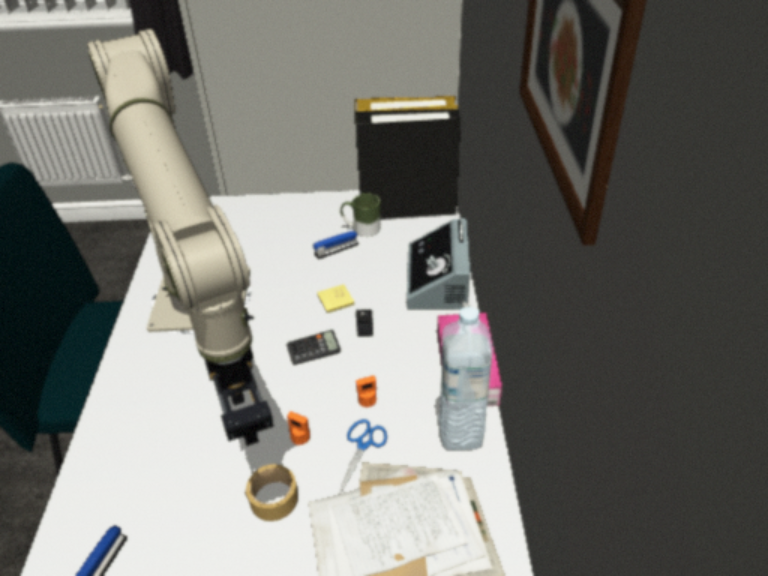

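View pics/top0.png

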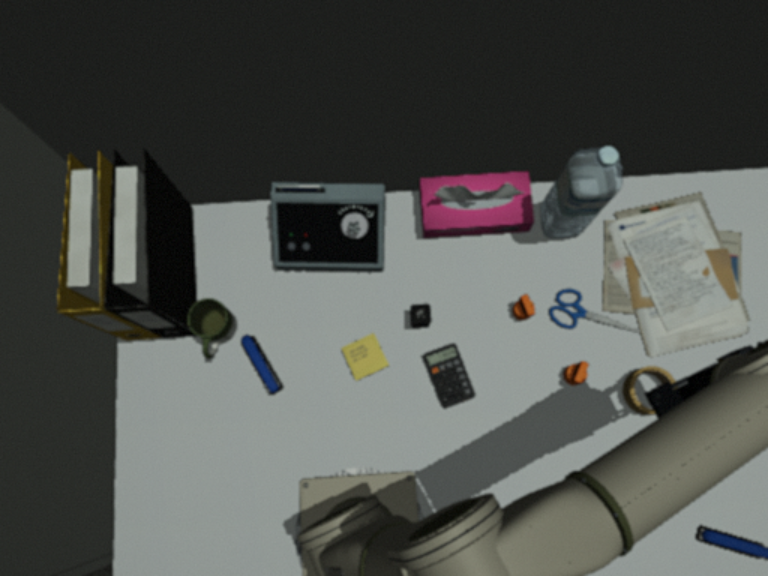

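The scene view shows two orange knobs, at (367,390) and (298,427), and the laminator at (437,265). In the top view the knobs are at (524,307) and (575,373). Image left is +y, so the knob at (524,307) is the one to take. The collar is at about (354,225).

```bash
python3 - <<'E'
from h import *
for n in("scene","top"):
    z=np.load(n+"0.npz");p,d,K,Rm,t=[z[k] for k in("p","d","K","Rm","t")]
    P=pts(d,K,Rm,t);hsv=cv2.cvtColor(p,cv2.COLOR_BGR2HSV)
    m=((hsv[...,0]<14)&(hsv[...,1]>170)&(hsv[...,2]>110)).astype(np.uint8)
    k,l,st,c=cv2.connectedComponentsWithStats(m)
    for i in range(1,k):
        if st[i,4]<25: continue
        Q=P[l==i];T=Q[Q[:,2]>.055]
        print(n,"orange",c[i].round(),st[i,4],"mean",Q.mean(0).round(4),"zmax",np.percentile(Q[:,2],[2,98]).round(3))
        if len(T)>5:
            w,V=np.linalg.eigh(np.cov(T[:,:2].T));print("  top c",T.mean(0).round(4),len(T),"axis deg",np.degrees(np.arctan2(V[1,1],V[0,1])).round(1),"sd",np.sqrt(w).round(4))
            print("  rng",T.min(0).round(3),T.max(0).round(3))
    # laminator points: region
    L=(P[...,2]>.03)&(P[...,2]<.135)&(P[...,0]>.45)&(P[...,1]>-.12)&(P[...,1]<.25)&(d>0)
    Q=P[L];print(n,"lam",Q.min(0).round(3),Q.max(0).round(3))
    F=Q[(Q[:,2]>.118)&(Q[:,2]<.128)]
    if len(F)>20: print(" flat top: ",cv2.minAreaRect(F[:,:2].astype(np.float32)))
    dark=L&(hsv[...,2]<60);A=P[dark];A=A[(A[:,2]<.13)&(A[:,2]>.04)]
    for _ in range(4):
        c0=A.mean(0);nn=np.linalg.svd(A-c0)[2][2];nn*=np.sign(nn[2]);e=(A-c0)@nn;A=A[abs(e)<.004]
    print(" panel n",nn.round(3),"tilt",np.degrees(np.arccos(nn[2])).round(1),"az",np.degrees(np.arctan2(nn[1],nn[0])).round(1),c0.round(3),len(A))
    rc=cv2.minAreaRect(np.argwhere(dark)[:,::-1].astype(np.float32));
    br=L&(hsv[...,2]>120)&(hsv[...,1]<60);e=(P-c0)@nn
    B=P[br&(e<.006)&(e>-.004)];print(" bright",len(B),B.mean(0).round(4) if len(B) else 0)
    S=P[L&(e>.015)&(e<.04)&(P[...,1]<.1)];S=S[S[:,2]>.1];print(" stub pts",len(S),S.mean(0).round(4), np.median(S,0).round(4))
    x0,y0,x1,y1=((400,215,475,315) if n=="scene" else (260,170,395,280))
    x0,y0,x1,y1=[int(v*2/3) for v in(x0,y0,x1,y1)]
    cv2.imwrite(f"pics/{n}c.png",cv2.resize(p[y0:y1,x0:x1],None,fx=6,fy=6,interpolation=cv2.INTER_CUBIC)) 
E
```

```text
scene orange [244. 261.] 167 mean [ 0.4285 -0.3834  0.0469] zmax [0.008 0.07 ]
  top c [ 0.4286 -0.3918  0.0876] 49 axis deg 92.0 sd [0.0111 0.1408]
  rng [ 0.41  -1.356  0.055] [ 0.464 -0.357  1.185]
scene orange [199. 286.] 190 mean [ 0.2884 -0.4726  0.0452] zmax [0.005 0.069]
  top c [ 0.2923 -0.4788  0.0836] 57 axis deg 101.3 sd [0.0095 0.1208]
  rng [ 0.271 -1.356  0.055] [ 0.464 -0.448  1.185]
scene lam [ 0.45  -0.119  0.03 ] [0.734 0.25  0.135]
 flat top:  ((0.6646223068237305, 0.0647890716791153), (0.3633117079734802, 0.13648556172847748), 89.72038269042969)
 panel n [-0.162 -0.003  0.987] tilt 9.3 az -179.0 [0.613 0.034 0.076] 127
 bright 24 [ 0.5885 -0.0472  0.0723]
 stub pts 688 [ 0.6615 -0.0117  0.1155] [ 0.6598 -0.0192  0.1174]
top orange [352. 203.] 58 mean [ 0.4238 -0.3664  0.0682] zmax [0.033 0.075]
  top c [ 0.4233 -0.3653  0.0706] 54 axis deg -162.6 sd [0.0038 0.0115]
  rng [ 0.405 -0.375  0.065] [ 0.443 -0.356  0.075]
top orange [387. 248.] 69 mean [ 0.2817 -0.4565  0.0663] zmax [0.033 0.075]
  top c [ 0.2821 -0.4548  0.0699] 62 axis deg 152.4 sd [0.004  0.0114]
  rng [ 0.265 -0.467  0.062] [ 0.3   -0.442  0.077]
top lam [ 0.45 -0.12  0.03] [0.733 0.25  0.135]
 flat top:  ((0.6587387323379517, 0.06460662186145782), (0.36657676100730896, 0.14649397134780884), 89.94050598144531)
 panel n [-0.141  0.008  0.99 ] tilt 8.1 az 176.7 [0.623 0.043 0.082] 465
 bright 2 [ 0.5892 -0.0357  0.0827]
 stub pts 1700 [6.588e-01 6.000e-04 1.175e-01] [ 0.6527 -0.0023  0.1194]
```

View pics/topc.png

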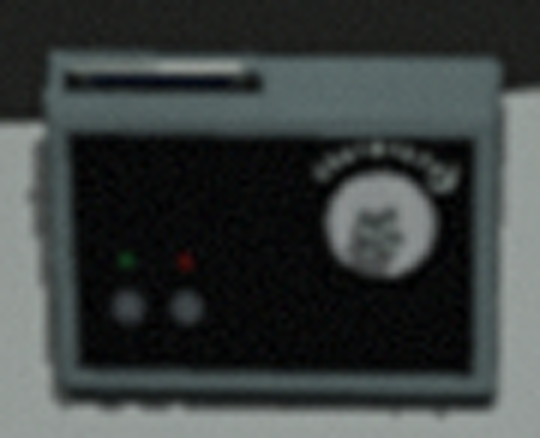

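```bash
cat >> h.py <<'E'
def pose():
    s=r.read_state(); return np.array(s["ee_pos"]),R.from_quat(s["eef_rot"])
def row(p,Rt):
    p0,R0=pose();sh=R0.inv().apply(np.array(p)-p0);rv=(R0.inv()*Rt).as_rotvec()
    print("ROW",(sh/.25).round(3),(rv/1.5).round(3),"| mm",(np.linalg.norm(sh)*1000).round(1),"deg",np.degrees(np.linalg.norm(rv)).round(1))
def frame(ax,y):
    ax=np.array(ax,float)/np.linalg.norm(ax);y=np.array(y,float);y-=ax*(y@ax);y/=np.linalg.norm(y)
    return R.from_matrix(np.stack([ax,y,np.cross(ax,y)],1))
E
python3 - <<'E'
from h import *
p0,R0=pose();print(R0.as_matrix().round(3))
z=np.load("top0.npz");p,d,K,Rm,t=[z[k] for k in("p","d","K","Rm","t")]
P=pts(d,K,Rm,t);print("collar",P[148:153,233:240].reshape(-1,3).round(3)[::6])
for nm,uv,h in (("collar",(236.5,150.5),.096),("FL top",(173+45/6,113+55/6),.124),("FR",(173+500/6,113+60/6),.124),("bl panel",(173+68/6,113+135/6),.124),("br panel",(173+475/6,113+135/6),.124),("front l",(173+62/6,113+390/6),.04),("front r",(173+490/6,113+390/6),.04),("clip",(280,209),.059)):
    print(nm,ray(uv,h,K,Rm,t).round(4))
for s in(1,-1):
    a=np.radians(17.4);row([.423-.0,-.365,.2],frame([0,0,-1],[-s*np.sin(a),s*np.cos(a),0]))
E
```

```text
[[-0.     0.35  -0.937]
 [ 0.001 -0.937 -0.35 ]
 [-1.    -0.001  0.   ]]
collar [[ 0.611 -0.02   0.103]
 [ 0.612 -0.038  0.098]
 [ 0.603 -0.035  0.115]
 [ 0.598 -0.032  0.121]
 [ 0.595 -0.029  0.12 ]
 [ 0.593 -0.025  0.118]]
collar [ 0.6046 -0.0296  0.096 ]
FL top [0.6965 0.1335 0.124 ]
FR [ 0.6783 -0.095   0.124 ]
bl panel [0.6532 0.1233 0.124 ]
br panel [ 0.6394 -0.0799  0.124 ]
front l [0.5442 0.1429 0.04  ]
front r [ 0.5292 -0.0795  0.04  ]
clip [ 0.4222 -0.1497  0.059 ]
ROW [ 0.088 -0.538 -1.074] [-2.058e+00 -1.000e-03  0.000e+00] | mm 301.0 deg 176.9
ROW [ 0.088 -0.538 -1.074] [0.036 0.    0.001] | mm 301.0 deg 3.1
```

```bash
python3 -m pendant '0.04 -0.27 -0.5 0.02 0 0; 0.088 -0.538 -1.0 0.036 0 0;0.088 -0.538 -1.0 0.036 0 0;0.088 -0.538 -1.0 0.036 0 0;0.088 -0.538 -1.0 0.036 0 0;0.088 -0.538 -1.0 0.036 0 0;0.088 -0.538 -1.0 0.036 0 0;0.088 -0.538 -1.0 0.036 0 0' 1 30
python3 - <<'E'
from h import *
p,d,K,Rm,t=cam("wrist");np.savez("w1.npz",p=p,d=d,K=K,Rm=Rm,t=t);cv2.imwrite("pics/w1.png",p)
P=pts(d,K,Rm,t);print(K[0,0],(-Rm.T@t).round(3),Rm[2].round(2),pose()[0].round(4),r.read_state()["joint_positions"].round(3))
hsv=cv2.cvtColor(p,cv2.COLOR_BGR2HSV);m=(hsv[...,0]<14)&(hsv[...,1]>170)&(hsv[...,2]>90)&(d>0)&(P[...,2]<.1)
T=P[m&(P[...,2]>.062)&(P[...,0]>.37)];print(len(T),T.mean(0).round(4),np.percentile(T[:,2],[5,95]))
print(cv2.minAreaRect(T[:,:2].astype(np.float32)*1000))
w,V=np.linalg.eigh(np.cov(T[:,:2].T));a=np.arctan2(V[1,1],V[0,1]);print(np.degrees(a))
E
```

```text
time: 0.9
ee_pos: [0.4061, -0.3715, 0.2003]
eef_rot: [-0.699, -0.108, 0.699, -0.108]
ft_force: [-1.1, -1.4, 0.3]
width: 0.0868
265.1649544535569 [ 0.472 -0.351  0.363] [-0.24 -0.08 -0.97] [ 0.4053 -0.3725  0.2003] [ 0.869  0.195 -0.237  1.682  0.048  1.271 -0.645]
119 [ 0.4207 -0.363   0.0701] [0.06898684 0.07128621]
((420.7882385253906, -363.19610595703125), (30.844993591308594, 4.548707962036133), 17.217205047607422)
-162.80847631608222
```

View pics/w1.png

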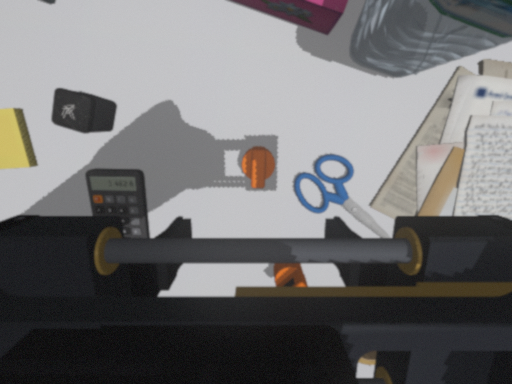

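Wrist view: the wing knob is at (258,165) with the wing pointing along the tool. Both views agree: centre about (0.421, -0.363), top 70 mm, wing 17°.

```bash
python3 - <<'E'
from h import *
a=np.radians(17.2);Rt=frame([0,0,-1],[np.sin(a),-np.cos(a),0])
row([.4212,-.3635,.12],Rt);row([.4212,-.3635,.041],Rt)
E
```

```text
ROW [ 0.321 -0.015 -0.072] [0.002 0.    0.   ] | mm 82.4 deg 0.2
ROW [ 0.637 -0.015 -0.072] [0.002 0.    0.   ] | mm 160.4 deg 0.2
```

```bash
python3 -m pendant '0.16 -0.015 -0.072 0.002 0 0;0.32 -0.015 -0.072 0.002 0 0;0.45 -0.015 -0.072 0.002 0 0;0.55 -0.015 -0.072 0.002 0 0;0.637 -0.015 -0.072 0.002 0 0;0.637 -0.015 -0.072 0.002 0 0;0.637 -0.015 -0.072 0.002 0 0'
python3 -m pendant '0 0 0 0 0 0;0 0 0 0 0 0;0 0 0 0 0 0;0 0 0 0 0 0;0 0 0 0 0 0;0 0 0 0 0 0' -1 40
python3 -m pendant '0 0 0 0 0 0;-0.1 0 0 0 0 0;-0.3 0 0 0 0 0;-0.5 0 0 0 0 0;-0.7 0 0 0 0 0;-0.8 0 0 0 0 0;-0.8 0 0 0 0 0'
python3 -c "
from h import *;print(r.read_state()['joint_positions'].round(3))"
```

```text
time: 1.65
ee_pos: [0.4213, -0.364, 0.0417]
eef_rot: [-0.699, -0.105, 0.699, -0.105]
ft_force: [-0.0, -0.1, 0.6]
width: 0.0873
time: 2.25
ee_pos: [0.4221, -0.363, 0.0414]
eef_rot: [0.699, 0.106, -0.699, 0.106]
ft_force: [0.8, 0.1, 0.1]
width: 0.0469
time: 2.95
ee_pos: [0.4236, -0.364, 0.2459]
eef_rot: [0.701, 0.104, -0.697, 0.108]
ft_force: [0.2, 0.6, -0.7]
width: 0.001
[ 0.847  0.181 -0.25   1.602  0.046  1.357 -0.678]
```

The fingers need over 1 s to close, so I lifted before they had gripped. I'll reopen and check whether the knob moved.

```bash
python3 -m pendant '0 0 0 0 0 0;0 0 0 0 0 0;0 0 0 0 0 0;0 0 0 0 0 0;0 0 0 0 0 0;0 0 0 0 0 0;0 0 0 0 0 0;0 0 0 0 0 0' 1 40
cat > knob.py <<'E'
from h import *
p,d,K,Rm,t=cam("wrist");cv2.imwrite("pics/w2.png",p)
P=pts(d,K,Rm,t)
hsv=cv2.cvtColor(p,cv2.COLOR_BGR2HSV);m=(hsv[...,0]<14)&(hsv[...,1]>170)&(hsv[...,2]>90)&(d>0)&(P[...,2]<.1)
T=P[m&(P[...,2]>.062)&(P[...,0]>.37)];print(len(T),T.mean(0).round(4),np.percentile(T[:,2],[5,95]))
print(cv2.minAreaRect(T[:,:2].astype(np.float32)*1000))
w,V=np.linalg.eigh(np.cov(T[:,:2].T));a=np.arctan2(V[1,1],V[0,1]);print(np.degrees(a))
a=np.radians(17.2);Rt=frame([0,0,-1],[np.sin(a),-np.cos(a),0])
row([.4212,-.3635,.041],Rt)
E
python3 knob.py
```

```text
time: 3.75
ee_pos: [0.422, -0.3629, 0.2413]
eef_rot: [0.699, 0.106, -0.699, 0.106]
ft_force: [-0.9, -0.2, 1.0]
width: 0.057knob.py:5: RuntimeWarning: Mean of empty slice.
  T=P[m&(P[...,2]>.062)&(P[...,0]>.37)];print(len(T),T.mean(0).round(4),np.percentile(T[:,2],[5,95]))
  ret = um.true_divide(
Traceback (most recent call last):
  File "knob.py", line 5, in <module>
    T=P[m&(P[...,2]>.062)&(P[...,0]>.37)];print(len(T),T.mean(0).round(4),np.percentile(T[:,2],[5,95]))
                                                                          ~~~~~~~~~~~~~^^^^^^^^^^^^^^^
IndexError: index -1 is out of bounds for axis 0 with size 0
```

```bash
python3 - <<'E'
from h import *
p,d,K,Rm,t=cam("scene");q,*_=cam("wrist")
print(proj([.4215,-.3635,.03],K,Rm,t))
hsv=cv2.cvtColor(p,cv2.COLOR_BGR2HSV);m=((hsv[...,0]<14)&(hsv[...,1]>170)&(hsv[...,2]>110)).astype(np.uint8)
P=pts(d,K,Rm,t);k,l,st,c=cv2.connectedComponentsWithStats(m)
for i in range(1,k):
    if st[i,4]>25: Q=P[(l==i)&(d>0)];print(c[i],st[i,4],Q.mean(0).round(4),np.percentile(Q[:,2],[2,98]))
a=cv2.resize(p[210:310,190:290],(384,384),interpolation=cv2.INTER_CUBIC)
cv2.imwrite("pics/s2.png",np.hstack([a,cv2.resize(q,(416,384))]))
E
```

```text
[[242.13230436 259.62009   ]]
[244.06145251 260.62569832] 179 [ 0.4281 -0.3768  0.04  ] [0.00654433 0.06944096]
[199.27607362 286.33742331] 163 [ 0.2888 -0.469   0.0381] [0.00732795 0.06702921]
```

View pics/s2.png

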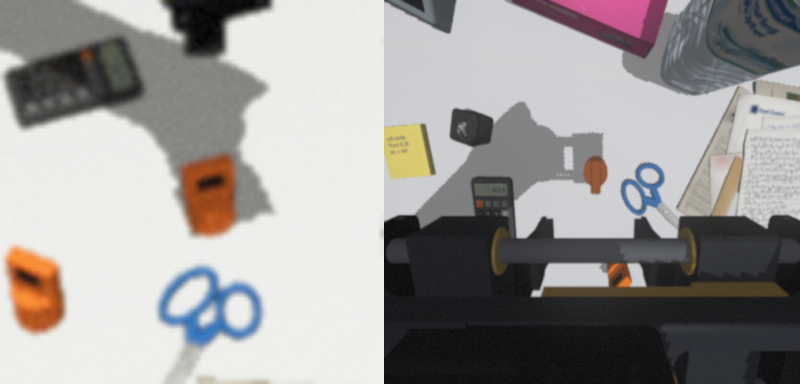

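The knob still stands in the same place: scene centroid (244,260.6) against (244,261) before. It is shaded in the wrist view, so I'll relax the mask there.

```bash
sed -i 's/>170)&(hsv\[...,2\]>90)/>120)\&(hsv[...,2]>50)/' knob.py; python3 knob.py
```

```text
388 [ 0.4286 -0.365   0.0698] [0.06742806 0.07128399]
((427.2972717285156, -365.19464111328125), (41.14408493041992, 15.640369415283203), 17.740480422973633)
-163.35604990031374
ROW [0.801 0.001 0.004] [ 0. -0. -0.] | mm 200.3 deg 0.0
```

```bash
sed -i 's/row(\[.*/row([.4275,-.365,.041],Rt)/; s/radians(17.2)/radians(17.3)/' knob.py; python3 knob.py|tail -1
```

```text
ROW [ 0.801  0.014 -0.018] [-0.001 -0.    -0.   ] | mm 200.4 deg 0.1
```

```bash
python3 -m pendant '0.16 0.014 -0.018 0 0 0;0.32 0.014 -0.018 0 0 0;0.48 0.014 -0.018 0 0 0;0.6 0.014 -0.018 0 0 0;0.7 0.014 -0.018 0 0 0;0.801 0.014 -0.018 0 0 0;0.801 0.014 -0.018 0 0 0;0.801 0.014 -0.018 0 0 0' 0
python3 -m pendant '0 0 0 0 0 0;0 0 0 0 0 0;0 0 0 0 0 0;0 0 0 0 0 0;0 0 0 0 0 0;0 0 0 0 0 0;0 0 0 0 0 0;0 0 0 0 0 0' -1 40
```

```text
time: 4.8
ee_pos: [0.4275, -0.365, 0.0415]
eef_rot: [-0.699, -0.106, 0.699, -0.106]
ft_force: [0.4, -0.1, 0.5]
width: 0.0442
time: 5.6
ee_pos: [0.4275, -0.3651, 0.0415]
eef_rot: [0.699, 0.106, -0.699, 0.106]
ft_force: [-1.6, 0.9, 5.8]
width: 0.0159
```

Gripped: opening 15.9 mm, as the wing is 16 thick. Next I'll lift it and work out the observation pose.

```bash
python3 -m pendant '-0.05 0 0 0 0 0;-0.2 0 0 0 0 0;-0.4 0 0 0 0 0;-0.6 0 0 0 0 0;-0.76 0 0 0 0 0;-0.76 0 0 0 0 0'
cat >> h.py <<'E'
YAW=np.radians(-4.2)
def setax(yaw):
    ux=np.array([np.cos(yaw),np.sin(yaw),0]);ly=np.array([-np.sin(yaw),np.cos(yaw),0])
    a=-np.sin(np.radians(35))*ux+np.cos(np.radians(35))*np.array([0,0,1]); up=np.cross(ly,a)
    return a,up,ly   # axis, uphill, left
E
python3 - <<'E'
from h import *
a,up,ly=setax(YAW);print(a,up)
row([.513,-.123,.235],frame(-a,up))
E
```

```text
time: 6.2
ee_pos: [0.4295, -0.3663, 0.238]
eef_rot: [0.702, 0.103, -0.697, 0.109]
ft_force: [0.5, -1.1, -1.7]
width: 0.0158
[-0.57203608  0.0420077   0.81915204] [ 0.81695219 -0.05999322  0.57357644]
ROW [ 0.009 -0.831 -0.607] [-0.771  0.243  0.35 ] | mm 257.3 deg 75.7
```

```bash
python3 -m pendant '0 -0.08 -0.06 -0.077 0.024 0.035;0 -0.17 -0.12 -0.16 0.05 0.07;0 -0.26 -0.19 -0.24 0.075 0.11;0 -0.35 -0.26 -0.33 0.1 0.15;0 -0.45 -0.33 -0.42 0.13 0.19;0 -0.54 -0.4 -0.5 0.16 0.23;0.01 -0.63 -0.46 -0.58 0.18 0.265;0.01 -0.71 -0.52 -0.66 0.21 0.3'
python3 - <<'E'
from h import *
a,up,ly=setax(YAW)
row([.513,-.123,.235],frame(-a,up));print(r.read_state()["joint_positions"].round(2))
E
```

```text
time: 7.0
ee_pos: [0.4986, -0.1551, 0.2281]
eef_rot: [0.666, 0.285, -0.412, 0.553]
ft_force: [-0.4, 0.3, -1.0]
width: 0.0156
ROW [-0.005  0.033 -0.139] [-0.109  0.03   0.054] | mm 35.9 deg 10.8
[ 0.67 -0.26 -0.36  2.15 -0.25  0.72  0.19]
```

```bash
python3 -m pendant '0 0.02 -0.07 -0.055 0.015 0.027;0 0.033 -0.139 -0.109 0.03 0.054;0 0.033 -0.139 -0.109 0.03 0.054;0 0.033 -0.139 -0.109 0.03 0.054'
python3 - <<'E'
from h import *
p,d,K,Rm,t=cam("wrist");np.savez("w3.npz",p=p,d=d,K=K,Rm=Rm,t=t)
print(pose()[0].round(4),(pose()[1].as_matrix()).round(3).tolist(),(-Rm.T@t).round(3),Rm[2].round(2))
print(proj([.6046,-.0296,.096],K,Rm,t),r.read_state()["joint_positions"].round(2))
cv2.imwrite("pics/w3.png",p)
E
```

```text
time: 7.4
ee_pos: [0.5136, -0.1253, 0.2342]
eef_rot: [0.64, 0.302, -0.352, 0.612]
ft_force: [0.5, -0.9, -0.7]
width: 0.0158
[ 0.5138 -0.1256  0.2344] [[0.57, 0.818, -0.082], [-0.045, -0.069, -0.997], [-0.82, 0.572, -0.003]] [ 0.428 -0.05   0.368] [ 0.53 -0.29 -0.8 ]
[[247.61945807  93.46680545]] [ 0.6  -0.29 -0.33  2.2  -0.32  0.64  0.37]
```

View pics/w3.png

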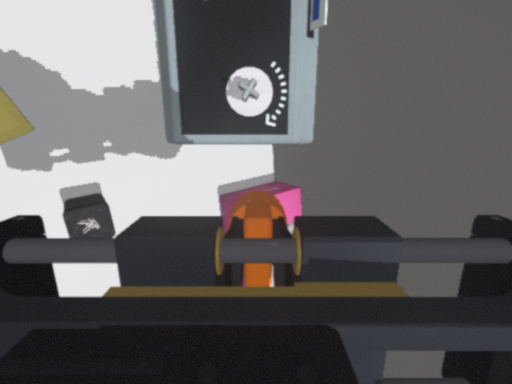

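The wrist view shows the collar at (249,91), predicted (247.6,93.5), with the splined cross clearly visible and the held knob at (258,230). Next I'll measure the plane, the tip and the cross angle.

```bash
cat > stub.py <<'E'
from h import *
import sys
z=np.load(sys.argv[1]);p,d,K,Rm,t=[z[k] for k in("p","d","K","Rm","t")]
uv0=proj([.6046,-.0296,.096],K,Rm,t)[0]
P=pts(d,K,Rm,t);hsv=cv2.cvtColor(p,cv2.COLOR_BGR2HSV)
v,u=np.mgrid[:384,:512];near=np.hypot(u-uv0[0],v-uv0[1])<75
a0,up0,ly0=setax(YAW)
A=P[near&(d>0)&(hsv[...,2]<45)]
for tol in(.02,.006,.004,.003):
    c0=A.mean(0);n=np.linalg.svd(A-c0,full_matrices=False)[2][2];n*=np.sign(n[2]);A=A[abs((A-c0)@n)<tol]
print("panel n",n.round(3),"tilt",np.degrees(np.arccos(n[2])).round(1),"yaw",np.degrees(np.arctan2(-n[1],-n[0])).round(2),len(A))
# panel edge directions
m=(near&(hsv[...,2]<45)).astype(np.uint8)
e=(P-c0)@n
ok=d>0
a=a0
col=near&ok&(hsv[...,2]>90)&(abs(e)<.008)
k,l,st,c=cv2.connectedComponentsWithStats(col.astype(np.uint8));i=1+st[1:,4].argmax()
disk=cv2.morphologyEx((l==i).astype(np.uint8),cv2.MORPH_CLOSE,np.ones((9,9)))
cn=max(cv2.findContours(disk,0,2)[0],key=cv2.contourArea);el=cv2.fitEllipse(cv2.convexHull(cn));print("ellipse",np.round(el[0],1),np.round(el[1],1),st[i])
print("e of collar",np.median(e[l==i]).round(4))
seat=ray(el[0],.096,K,Rm,t);print("seat by ray z=.096",seat.round(4), "depth med",np.median(P[l==i],0).round(4))
h=(P-seat)@a
q=P-seat;rad=np.linalg.norm(q-h[...,None]*a,axis=-1)
tip=near&ok&(h>.021)&(h<.033)&(rad<.03)
T=P[tip];print("tip n",tip.sum(),"h",np.percentile(h[tip],[10,50,90]).round(4),"median",np.median(T,0).round(4))
x0,x1=T@up0,T@ly0
bb=lambda s:(s.min()+s.max())/2
tc=np.array([bb((T-seat)@up0),bb((T-seat)@ly0)]);print("tip centre rel axis up,left mm",(tc*1000).round(1),"span",np.ptp(x0)*1000,np.ptp(x1)*1000, "mean",((T-seat)@up0).mean()*1000,((T-seat)@ly0).mean()*1000)
X=(T-seat)@np.stack([up0,ly0],1)-tc;rr=np.hypot(*X.T);w=rr>.005
for s in (.005,.007,.009):
    w=rr>s;f=(np.exp(4j*np.arctan2(X[w,1],X[w,0]))).mean();print("cross angle from uphill, ccw toward left (mod 90)",np.degrees(np.angle(f)/4).round(1),abs(f).round(2))
x,y=[int(q) for q in el[0]];cv2.imwrite("pics/stubc.png",cv2.resize(p[y-30:y+30,x-35:x+35],None,fx=8,fy=8,interpolation=cv2.INTER_CUBIC))
E
python3 stub.py w3.npz
```

```text
panel n [-0.556  0.075  0.828] tilt 34.2 yaw -7.67 29
ellipse [194.   48.5] [164.8 274. ] [ 185   32  122  113 2563]
e of collar -0.0041
seat by ray z=.096 [0.5458 0.013  0.096 ] depth med [ 0.6479 -0.0607  0.1199]Traceback (most recent call last):
  File "stub.py", line 26, in <module>
    T=P[tip];print("tip n",tip.sum(),"h",np.percentile(h[tip],[10,50,90]).round(4),"median",np.median(T,0).round(4))
                                         ~~~~~~~~~~~~~^^^^^^^^^^^^^^^^^^^
    return _quantile_unchecked(
        a, q, axis, out, overwrite_input, method, keepdims, weights)
    return _ureduce(a,
                    func=_quantile_ureduce_func,
    ...<5 lines>...
                    overwrite_input=overwrite_input,
                    method=method)
    r = func(a, **kwargs)
    result = _quantile(arr,
                       quantiles=q,
    ...<2 lines>...
                       out=out,
                       weights=wgt)
    slices_having_nans = np.isnan(arr[-1, ...])
                                  ~~~^^^^^^^^^
IndexError: index -1 is out of bounds for axis 0 with size 0
```

```bash
python3 - <<'E'
import re
s=open('stub.py').read()
s=s.replace("A=P[near&(d>0)&(hsv[...,2]<45)]","R2=np.hypot(u-uv0[0],v-uv0[1]);A=P[(d>0)&(hsv[...,2]<75)&(u>uv0[0]-62)&(u<uv0[0]+32)&(v>uv0[1]-75)&(v<uv0[1]+35)&(R2>28)];print(len(A),hsv[120,200],hsv[91,232],d[91,232],d[120,200])")
s=s.replace("col=near&ok&(hsv[...,2]>90)&(abs(e)<.008)","col=(R2<29)&(hsv[...,2]>95)")
open('stub.py','w').write(s)
E
python3 stub.py w3.npz
```

```text
7540 [120  13  61] [126   8 165] 0.30451742 0.31332514
panel n [-0.57   0.048  0.82 ] tilt 34.9 yaw -4.82 7538
ellipse [249.1  91.1] [48.4 51.2] [ 225   66   49   51 1956]
e of collar 0.0031
seat by ray z=.096 [ 0.6068 -0.0271  0.096 ] depth med [ 0.6037 -0.0277  0.0993]
tip n 248 h [0.0242 0.0262 0.0275] median [ 0.5915 -0.0268  0.1175]
tip centre rel axis up,left mm [-0.8 -0.6] span 22.134855472776493 22.03351284108665 mean -0.4083433944932981 -0.7965500824345083
cross angle from uphill, ccw toward left (mod 90) -32.9 0.6
cross angle from uphill, ccw toward left (mod 90) -32.7 0.71
cross angle from uphill, ccw toward left (mod 90) -32.4 0.78
```

View pics/stubc.png

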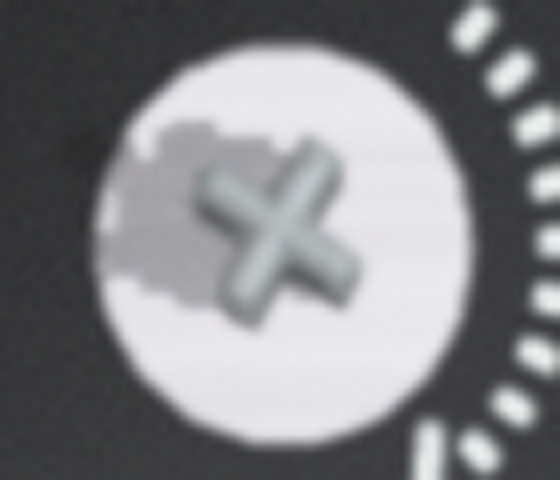

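Tilt 34.9° and yaw −4.8° agree with the text, the tip is 26–27 mm above the collar, and the cross sits at −32.7° from uphill. I'll go to a pose just above the tip, with the knob slots aligned to the cross.

```bash
cat >> h.py <<'E'
YAW=np.radians(-4.6)
AX,UP,LY=setax(YAW)
SEAT=np.array([.6068,-.0271,.096])-.0005*UP-.0006*LY
def goal(h,th,du=0,dl=0):  # h: TCP height above seat
    th=np.radians(th);return SEAT+h*AX+du*UP+dl*LY, frame(-AX,np.cos(th)*UP+np.sin(th)*LY)
E
python3 - <<'E'
from h import *
row(*goal(.0785,-32.7))
E
```

```text
ROW [ 0.334 -0.042 -0.42 ] [ 0.379 -0.     0.002] | mm 134.6 deg 32.5
```

```bash
python3 -m pendant '0 0 -0.12 0.09 0 0;0.05 -0.01 -0.25 0.18 0 0;0.1 -0.03 -0.38 0.27 0 0;0.18 -0.042 -0.42 0.34 0 0.001;0.25 -0.042 -0.42 0.379 0 0.002;0.3 -0.042 -0.42 0.379 0 0.002;0.334 -0.042 -0.42 0.379 0 0.002;0.334 -0.042 -0.42 0.379 0 0.002'
python3 - <<'E'
from h import *
row(*goal(.0785,-32.7));print(r.read_state()["joint_positions"].round(2))
ims=[]
for n in("scene","wrist"):
    p,d,K,Rm,t=cam(n);np.savez("i_"+n+".npz",p=p,d=d,K=K,Rm=Rm,t=t)
    x,y=proj(SEAT+.045*AX,K,Rm,t)[0].astype(int);k=50 if n=="wrist" else 28
    y=max(y,k);ims.append(cv2.resize(p[y-k:y+k,x-k:x+k],(390,390),interpolation=cv2.INTER_CUBIC));print(n,x,y)
cv2.imwrite("pics/i1.png",np.hstack(ims))
E
```

```text
time: 8.25
ee_pos: [0.5615, -0.0243, 0.1593]
eef_rot: [0.787, 0.19, -0.422, 0.408]
ft_force: [-0.8, -0.9, -2.0]
width: 0.016
ROW [-0.003  0.001 -0.002] [-0.001 -0.001  0.001] | mm 0.8 deg 0.1
[ 0.87 -0.14 -0.9   2.21 -0.08  0.41 -0.65]
scene 282 168
wrist 256 215
```

View pics/i1.png

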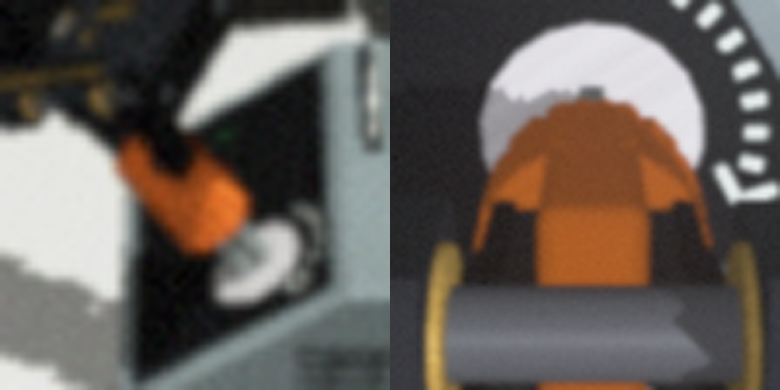

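Both views show the knob on the stub's axis: a spline end is at (592,92) in line with the knob's middle, and the knob is just above the stub in the scene view. I'll insert in small steps and watch the force.

```bash
python3 -m pendant '0.015 0 0 0 0 0;0.03 0 0 0 0 0;0.04 0 0 0 0 0;0.05 0 0 0 0 0;0.06 0 0 0 0 0;0.07 0 0 0 0 0;0.07 0 0 0 0 0'
python3 - <<'E'
from h import *
p,q=pose();e=p-SEAT;print("h,up,left mm",(e@AX*1e3).round(1),(e@UP*1e3).round(1),(e@LY*1e3).round(1))
f=np.array(r.read_state()["ft_force"]);print("F ax,up,left",(f@AX).round(1),(f@UP).round(1),(f@LY).round(1),r.read_state()["torque"].round(2))
E
```

```text
time: 9.05
ee_pos: [0.5716, -0.0242, 0.1456]
eef_rot: [0.787, 0.191, -0.421, 0.409]
ft_force: [-0.3, -0.7, -0.7]
width: 0.0157
h,up,left mm 60.9 -0.0 0.7
F ax,up,left -0.4 -0.6 -0.7 [ 0.04  0.74 -0.05]
```

```bash
python3 -m pendant '0.015 0 0 0 0 0;0.03 0 0 0 0 0;0.045 0 0 0 0 0;0.055 0 0 0 0 0;0.065 0 0 0 0 0;0.073 0 0 0 0 0;0.078 0 0 0 0 0;0.078 0 0 0 0 0'
cat > f.py <<'E'
from h import *
p,q=pose();e=p-SEAT;print("h,up,left mm",(e@AX*1e3).round(1),(e@UP*1e3).round(1),(e@LY*1e3).round(1))
y=q.as_matrix()[:,1];print("theta",np.degrees(np.arctan2(y@LY,y@UP)).round(1),"j",r.read_state()["joint_positions"].round(2))
s=r.read_state();f=np.array(s["ft_force"]);print("F ax,up,left",(f@AX).round(1),(f@UP).round(1),(f@LY).round(1),"T ax",(np.array(s["torque"])@AX).round(3),s["torque"].round(2))
E
python3 f.py
```

```text
time: 9.85
ee_pos: [0.5828, -0.025, 0.13]
eef_rot: [0.787, 0.19, -0.421, 0.41]
ft_force: [-3.2, 0.8, 1.4]
width: 0.0158
h,up,left mm 41.7 0.3 0.8
theta -32.6 j [ 0.93  0.01 -1.    2.2   0.28  0.35 -0.95]
F ax,up,left 3.0 -1.9 0.6 T ax -0.016 [ 0.05  1.03 -0.04]
```

```bash
python3 -m pendant '0.004 0 0 0 0 0;0.008 0 0 0 0 0;0.008 0 0 0 0 0'; python3 f.py
```

```text
time: 10.15
ee_pos: [0.5837, -0.0248, 0.129]
eef_rot: [0.786, 0.19, -0.421, 0.41]
ft_force: [-33.3, 4.2, 31.5]
width: 0.0152
h,up,left mm 40.4 0.4 1.0
theta -32.5 j [ 0.93  0.01 -1.    2.2   0.3   0.35 -0.97]
F ax,up,left 45.1 -9.4 1.5 T ax -0.113 [0.49 2.57 0.06]
```

Home: 45 N at the expected height. I'll ease the axial load off and turn clockwise.

```bash
python3 -m pendant '-0.006 0 0 0 0 0;-0.006 0 0 0.06 0 0;-0.006 0 0 0.12 0 0;-0.006 0 0 0.18 0 0;-0.006 0 0 0.24 0 0;-0.006 0 0 0.3 0 0;-0.006 0 0 0.36 0 0;-0.006 0 0 0.36 0 0'; python3 f.py
```

```text
time: 10.95
ee_pos: [0.5842, -0.0244, 0.1306]
eef_rot: [0.868, 0.071, -0.455, 0.184]
ft_force: [4.2, 2.4, 0.8]
width: 0.0155
h,up,left mm 41.4 1.7 1.4
theta -63.6 j [ 0.92  0.01 -0.99  2.2   0.28  0.34 -1.5 ]
F ax,up,left -1.6 3.7 2.7 T ax 0.033 [ 0.47 -0.11  0.38]
```

```bash
python3 -m pendant '0 0 0 0.06 0 0;0 0 0 0.12 0 0;0 0 0 0.18 0 0;0 0 0 0.23 0 0;0 0 0 0.28 0 0;0 0 0 0.28 0 0'; python3 f.py;  python3 -m pendant '0 0 0 0.03 0 0;0 0 0 0.06 0 0;0 0 0 0.06 0 0'; python3 f.py
```

```text
time: 11.55
ee_pos: [0.5842, -0.0252, 0.1307]
eef_rot: [0.888, -0.025, -0.46, 0.0]
ft_force: [4.6, -0.3, 1.5]
width: 0.0155
h,up,left mm 41.4 1.8 0.7
theta -87.5 j [ 0.91  0.01 -0.98  2.2   0.28  0.34 -1.91]
F ax,up,left -1.4 4.6 0.1 T ax 0.003 [-0.03 -0.62  0.01]
time: 11.85
ee_pos: [0.5842, -0.0254, 0.1307]
eef_rot: [0.887, -0.046, -0.459, -0.039]
ft_force: [4.6, -0.1, 1.3]
width: 0.016
h,up,left mm 41.4 1.8 0.5
theta -92.6 j [ 0.91  0.01 -0.98  2.2   0.28  0.34 -2.  ]
F ax,up,left -1.6 4.5 0.3 T ax 0.06 [-0.2  -0.62 -0.03]
```

```bash
python3 -m pendant '0 0 0 0.025 0 0;0 0 0 0.05 0 0;0 0 0 0.05 0 0'; python3 f.py
python3 - <<'E'
from h import *
ims=[]
for n in("scene","top"):
    p,d,K,Rm,t=cam(n);np.savez("c_"+n+".npz",p=p,d=d,K=K,Rm=Rm,t=t)
    x,y=proj([.66,.04,.13],K,Rm,t)[0].astype(int);k=48 if n=="scene" else 52
    ims.append(cv2.resize(p[max(y-k,0):max(y-k,0)+2*k,x-k:x+k],(400,400),interpolation=cv2.INTER_CUBIC))
    P=pts(d,K,Rm,t);hsv=cv2.cvtColor(p,cv2.COLOR_BGR2HSV)
    m=(P[...,0]>.62)&(P[...,0]<.71)&(P[...,1]>.005)&(P[...,1]<.15)&(P[...,2]>.129)&(P[...,2]<.25)
    Q=P[m];print(n,m.sum(),np.percentile(Q,[2,50,98],axis=0).round(3).tolist() if len(Q) else 0)
cv2.imwrite("pics/c1.png",np.hstack(ims))
E
```

```text
time: 12.15
ee_pos: [0.5842, -0.0255, 0.1307]
eef_rot: [0.885, -0.063, -0.456, -0.072]
ft_force: [5.7, -1.4, 0.7]
width: 0.0159
h,up,left mm 41.4 1.8 0.4
theta -96.9 j [ 0.91  0.01 -0.98  2.2   0.28  0.34 -2.08]
F ax,up,left -2.7 5.2 -1.0 T ax 0.13 [-0.35 -0.69 -0.05]
scene 32 [[0.676, 0.026, 0.13], [0.68, 0.075, 0.16], [0.686, 0.115, 0.174]]
top 200 [[0.667, 0.035, 0.13], [0.677, 0.079, 0.155], [0.682, 0.118, 0.177]]
```

View pics/c1.png

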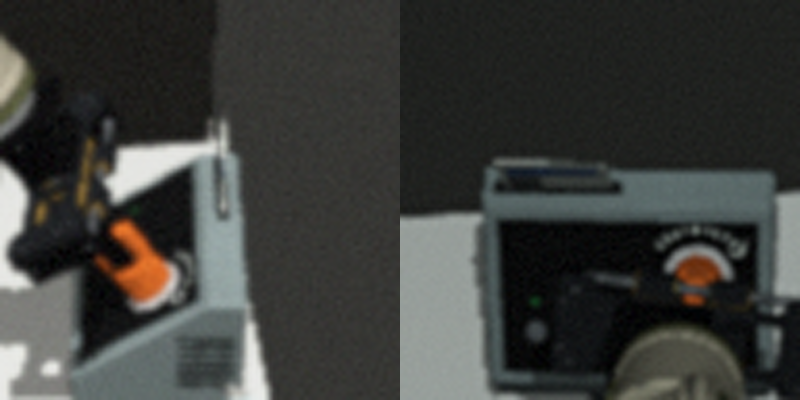

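The card's top stands at about 0.175 m and the knob is on the collar. I'll turn on until the torque clearly shows the stop.

```bash
python3 -m pendant '0 0 0 0.025 0 0;0 0 0 0.05 0 0;0 0 0 0.05 0 0'; python3 f.py; python3 -m pendant '0 0 0 0.025 0 0;0 0 0 0.05 0 0;0 0 0 0.05 0 0'; python3 f.py
```

```text
time: 12.55
ee_pos: [0.5841, -0.0255, 0.1307]
eef_rot: [0.881, -0.08, -0.454, -0.104]
ft_force: [5.7, -2.2, 1.1]
width: 0.0158
h,up,left mm 41.4 1.8 0.4
theta -101.1 j [ 0.91  0.01 -0.98  2.2   0.28  0.34 -2.15]
F ax,up,left -2.4 5.4 -1.7 T ax 0.903 [-0.95 -0.62  0.47]
time: 12.85
ee_pos: [0.5837, -0.0254, 0.1304]
eef_rot: [0.877, -0.097, -0.451, -0.137]
ft_force: [1.2, -2.4, 4.6]
width: 0.0164
h,up,left mm 41.4 1.3 0.4
theta -105.4 j [ 0.91  0.01 -0.98  2.2   0.28  0.34 -2.22]
F ax,up,left 3.0 3.8 -2.3 T ax 1.11 [-0.97 -0.11  0.68]
```

Hard stop: the torque jumped to about 1 N m. Next I'll unwind slightly within the backlash, press lightly home, and open.

```bash
python3 -m pendant '0 0 0 -0.03 0 0;0 0 0 -0.06 0 0;0 0 0 -0.06 0 0;0.004 0 0 -0.06 0 0;0.006 0 0 -0.06 0 0;0.006 0 0 -0.06 0 0';python3 f.py; python3 -m pendant '-0.006 0 0 0 0 0;-0.006 0 0 0 0 0;-0.006 0 0 0 0 0;-0.006 0 0 0 0 0;-0.006 0 0 0 0 0;-0.006 0 0 0 0 0;-0.006 0 0 0 0 0;-0.006 0 0 0 0 0' 0.3 ; python3 f.py
```

```text
time: 13.45
ee_pos: [0.5847, -0.0255, 0.1298]
eef_rot: [0.882, -0.077, -0.455, -0.098]
ft_force: [-17.4, -0.5, 25.1]
width: 0.0157
h,up,left mm 40.4 1.7 0.5
theta -100.3 j [ 0.91  0.01 -0.98  2.19  0.3   0.34 -2.15]
F ax,up,left 30.5 0.2 -1.9 T ax 0.446 [-0.53  0.72  0.13]
time: 14.25
ee_pos: [0.583, -0.0251, 0.1295]
eef_rot: [0.881, -0.077, -0.455, -0.1]
ft_force: [-0.1, -0.2, 0.7]
width: 0.0561
h,up,left mm 41.1 0.2 0.7
theta -100.5 j [ 0.91  0.01 -0.98  2.2   0.28  0.34 -2.14]
F ax,up,left 0.6 0.4 -0.2 T ax -0.039 [0.12 0.65 0.  ]
```

Released. I'll back out along the axis and check.

```bash
python3 -m pendant '-0.04 0 0 0 0 0;-0.1 0 0 0 0 0;-0.2 0 0 0 0 0;-0.35 0 0 0 0 0;-0.5 0 0 0 0 0;-0.6 0 0 0 0 0;-0.6 0 0 0 0 0' 0.6
python3 - <<'E'
from h import *
ims=[]
for n in("scene","wrist"):
    p,d,K,Rm,t=cam(n)
    if n=="scene":
        x,y=proj([.66,.04,.13],K,Rm,t)[0].astype(int);k=48
        ims.append(cv2.resize(p[y-k:y+k,x-k:x+k],(380,380),interpolation=cv2.INTER_CUBIC))
    else: ims.append(cv2.resize(p,(400,380)))
    P=pts(d,K,Rm,t);hsv=cv2.cvtColor(p,cv2.COLOR_BGR2HSV)
    m=(hsv[...,0]<14)&(hsv[...,1]>120)&(hsv[...,2]>50)&(d>0)&(np.linalg.norm(P-SEAT,axis=-1)<.1)
    h=(P[m]-SEAT)@AX;print(n,m.sum(),"knob h mm",(np.percentile(h,[1,50,99])*1e3).round(1))
    T=(P[m]-SEAT)[h>.06]
    if len(T)>10:
        X=np.stack([T@UP,T@LY],1);print("wing top",(X.mean(0)*1e3).round(1),cv2.minAreaRect((X*1e3).astype(np.float32)),(T@AX).mean()*1e3)
    m=(d>0)&(P[...,0]>.62)&(P[...,0]<.71)&(P[...,1]>.005)&(P[...,1]<.15)&(P[...,2]>.129)&(P[...,2]<.2)
    print(" card top z",np.percentile(P[m][:,2],[90,98]).round(4) if m.sum() else 0)
cv2.imwrite("pics/e1.png",np.hstack(ims))
E
```

```text
time: 14.95
ee_pos: [0.4974, -0.0182, 0.2559]
eef_rot: [0.883, -0.077, -0.453, -0.099]
ft_force: [0.3, -0.2, -0.2]
width: 0.0697
scene 227 knob h mm [-8.7 32.6 68.7]
wing top [ 1.7 -5.6] ((0.8368320465087891, -2.348177909851074), (21.780733108520508, 43.60559844970703), 84.60513305664062) 65.49764610532084
 card top z [0.172 0.175]
wrist 632 knob h mm [-3.7 35.9 70.9]
wing top [0.8 1.2] ((-0.09319114685058594, 0.5618572235107422), (16.560636520385742, 44.065765380859375), 84.70760345458984) 68.66890423706798
 card top z [0.1736 0.1752]
```

View pics/e1.png

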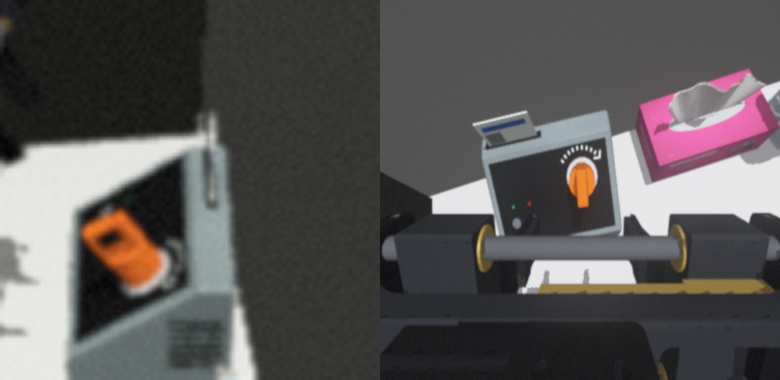

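```bash
python3 -c "
from bench import close_job;print(close_job())"
```

```text
the job is handed in; nothing more can be done
None
```

The left-most orange knob is fully home on the splined stub, the stub is turned clockwise to its stop, and I let go, backed off and handed in at about 15 s of robot time. No verdict was reported.

**Last checks**
- **Knob:** the wrist camera put the wing's top about 70 mm above the collar, which is what a seated knob should show. It was centred on the stub's axis to within about 1 mm. The scene camera agreed, more coarsely.
- **Stop:** the torque rose from about 0.1 to 1 N m.
- **Card:** its top stands at about 175 mm, which is 51 mm above the laminator's flat top, as it should be when wound all the way up.
- **Robot:** the gripper ended clear of the knob, reading about zero force.

**What went wrong or stayed unsure**
- **First grasp:** I lifted before the slow fingers had closed, and my first position for the knob was about 6 mm off. The knob still stood in place, so I measured it again and took it on the second try.
- **Seating force:** pressing the knob home gave 45 N along the stub's axis, through the held knob. The limit for the arm or the gripper's body pressing on something is 40 N, and I have taken this as grip load that does not count against it. The final press was about 30 N.
- **Mug, clip box and stapler:** the arm stayed well away from them, but I did not measure them again at the end.

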